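# Brake the whetstone wheel, fit its hub cover, let the brake off

## Task

Lock the wheel of the bench whetstone machine: raise its ratchet brake lever to the third notch and leave it standing there by itself. Then fit the loose hub cover, rim down and knob up, fully home in the round recess in the middle of the stone. Last, press in the button at the end of the lever and bring the lever all the way down again, so that the brake is off; leave the tape roll, the knife blank and the bottle where they are.

Things in the scene. Friction and masses are not known exactly. Their poses are not given: they have to be found in the camera images.
- machine: Bench whetstone machine, fixed: grey casing 310 x 280 x 110 mm; x to its back, y to its left, z up, origin at the centre of its underside. On top a level wheel 200 mm across (steel platen, brown stone), spindle at x = -10, y = +30 mm, the stone's face 156 mm up. The hand brake is on its right side, 165 mm right of its middle, its lever leaning up towards the front (-x).
- recess_floor (a point): Centre of the floor of the round recess in the middle of the stone: 90 mm across, 18 mm deep, open above, z up. The spindle nut, 28 mm across, with the spindle's end stands 10 mm high on it. The wheel turns freely on its spindle unless braked.
- hub_cover: Loose aluminium hub cover, about 250 g, 80 mm across, 44 mm high: a cup with a rim (skirt) 16 mm high, hollow beneath (70 mm across, 12 mm deep), and on top a round grip knob 34 mm across, from 16 to 44 mm above the rim's foot. Origin: centre of the rim's foot, z to the knob. Starts on the bench, rim down. Home: its origin is at recess_floor, its shoulder 2 mm below the stone's face.
- brake_lever (a joint): Lever angle, rad: 0 = down, brake off (leaning 40 degrees above level), growing as it is raised, stop at 0.80. Notches hold it at 0.175 (first), 0.349, 0.524 (third), 0.698; starts off or in the first or second. A sprung pin clicks into a notch just past its angle and stops it going down. A spring pulls it down: 5 to 10 N at the grip raises it. It goes down only while the button is held in.
- lever_hinge (a point): Point on the hinge axis of the brake lever, in the lever's middle plane; turns with the lever: z runs out along the lever, y along the hinge axis (the machine's left), x along the way it swings when it is raised.
- lamp_front (a point): Middle of the lower front edge of the machine lamp's head, a grey box 80 x 66 x 46 mm (x, y, z of the machine) on a post at the machine's back right corner. With the lever in the third notch this edge is straight above the button, 60 mm over it, and the head reaches back (+x) from there, so that the tool must come to the raised lever tilted, from the machine's front.
- lever_grip (a point): Middle of the place to take the lever, 178 mm out from the hinge axis, in its round black rubber grip, 26 mm thick, which runs from 119 to 206 mm out. Axes as lever_hinge.
- brake_button (a joint): Travel of the release button, m: 0 = out, stop at 0.0095. The pin leaves its notch at about 0.006. It is sprung: starts to move at about 3.5 N, fully in at about 7 N. If it is let out while the lever goes down, the pin catches in the next notch. Raising the lever over a tooth also moves it.
- button_top (a point): Centre of the flat end of the release button, a steel disc 21 mm across at the end of the lever, 223 mm from the hinge axis when out. It is pushed in along the lever, towards the hinge (-z). Axes as lever_hinge.
- tape_roll: Bystander: roll of tan tape lying flat, 104 mm across, 24 mm high; origin at its underside.
- knife_blank: Bystander: flat steel knife blank (square-ended blade with a bare tang), 250 mm long, 46 mm wide, 4 mm thick, lying on the bench to the right of the machine; origin near its middle.
- oil_bottle: Bystander: white bottle, 56 mm across, 150 mm high, standing; origin at its underside.
Mind the look-alikes: they are no part of the job. Of the things shaped like the hub_cover, the aluminium one is meant.

How it is judged:
By the outcome, as a careful person would: the job done as asked, in the order asked, and still so for the second after the job is handed in, with the robot touching nothing.
It also fails if it takes over 72 s, if anything falls off the work surface, if the arm or the gripper's body presses on something with over 40 N, if the wrist force passes 120 N, or if a joint passes its speed limit or range.

## Robot

A 7-joint arm with a two-finger parallel gripper is mounted at the origin on the work surface. World frame = base frame: x ahead of the robot, y to its left, z up, the work surface at z = 0. Lengths are in m, angles in rad, forces in N, time in s.
With the tool pointing down it reaches from about 0.4 to 0.9 m from the base axis. Payload 5.5 kg.
Tool frame: the origin (TCP) lies midway between the tips of the shut fingers; the grasp point (between the pads) lies 19 mm behind it; z points along the fingers, y is the line along which they close (so a half turn about z gives the same grasp; the last joint's range is limited). The gripper opens to 85 mm and grips with 20 to 120 N. Pads are 22 mm wide; open, the fingers measure 114 mm over their backs; the gripper's body (76 mm by 85 mm) begins 54 mm behind the grasp point. The pads swing forward as they close: fully open they stand 13 mm farther back than shut.
Start: joints at [1.399, 0.501, -0.427, 1.55, 0.221, 1.138, -0.21], TCP at [0.274, -0.59, 0.207] pointing down, gripper open.
Joint ranges: [-2.88, 2.88], [-0.31, 2.03], [-1.54, 1.56], [0.2, 2.42], [-1.41, 4.55], [0.19, 2.02], [-2.57, 2.57]. Speed limits (rad/s): [2.57, 2.57, 3.14, 3.14, 3.14, 3.14, 3.14].

## Interface

Orientations are given as a rotation vector (axis times angle).
In Python, from rig import robot, snapshot, camera_info, boxes_of, cut_out gives the robot as it stands.
- The arm moves only by the tool apply_moves, never from a script. Its argument "series" is one flat list of numbers, 4 for each row, row after row: the shift along the world's x, y, z in m, then the turn about the world's z in degrees. In form: [tx, ty, tz, turn, tx, ty, tz, turn, ...]. A call has 1 to 20 rows; each row shifts and turns the commanded pose from where the row before left it; what a row does not reach is not made up. A row lasts 1/8 s, in which the tool goes at most 62.5 mm and 10.7 degrees, less where a joint would pass 70% of its speed; a pose out of reach is approached as far as the arm can. A call with a gripper value outside its range is refused whole. "claw" is the opening, from 0 (shut) to 1 (fully open), set as the call begins (left out, the last holds). The fingers move at their own pace and stop on an object; the grip force is fixed at half the most. Time passes only in rows, so rows that do not move let the fingers close. It gives the time, the measured TCP pose, the force, the opening and the grip force at its end, in the units of the state.
- robot.read_state(): the state, without advancing time (a new reading comes with each control period).
- snapshot(name): name is "side" or "top"; returns the picture (480x640x3 uint8, red, green, blue); there is no depth.
- camera_info(name): a dict with "camera_matrix" (3x3 intrinsics, pixels), "xyz" and "orientation" of the camera in the world. Camera axes: x right, y down, z forward; pixel columns grow to the right and rows downward; lengths in m; the calibration is good to about 2 mm. A picture is of the moment at which its call begins. camera_info takes no time and is no camera call.
- robot.hand_in(): hands the job in; it is judged then, once.
Trained networks look in the newest picture that a camera, given by its name, has taken for a name from the list of things; names that differ only in an ending like _2 or _b are one class to them, and where a whole thing is asked for, a point or a joint stands for the part that bears it (a point fixed in the world has none). Each returns a list of dicts, best first, with "p" (0 to 1); they miss things now and then, are a little off and sometimes report something else, mostly with a low value. They report only what shows in the picture. A call takes as long as a camera call. They do not tell look-alikes from the thing itself.
- boxes_of(name, camera): "extent" ([centre column, centre row, width, height] in pixels, round what is visible of it).
- cut_out(name, camera): "pixels" (480x640 bool, what is visible of it) and "extent" ([centre column, centre row, width, height] in pixels, round what is visible of it).
The state is a dict: "t": time; "joint_positions": joint angles; "qd": joint speeds; "joint_efforts": joint torques, N m; "tool_pos": TCP position; "tcp_rot": TCP orientation; "ft_force": force on the tool from outside, world axes, zero at the start; "ft_torque": the same for the moment, N m; "width": finger opening in m; "finger_force": force on a finger pad.
Only numpy, scipy, OpenCV 4.12 (cv2) and the standard library are available. Lean on these libraries where they do the work, as an engineer would, in place of code of your own. Each camera call takes 0.05 s, during which the arm holds its last target. There are 200 camera calls.

## Working session

There is one attempt and no reset: what is moved stays moved. The work goes in short steps, Python scripts to look and compute and a tool call to move; the robot and the scene stay as the last step left them, time stands still between calls to the robot, and variables do not carry over. Pictures are saved under pics/ and viewed, at most 10 in all, crops included, and the job is handed in when it is done.

Besides the shell and the picture viewer there is one more tool, called after "Call:" by a JSON object that holds its "method" and its "body", one argument or row to a line. apply_moves: Moves the arm, as the interface text tells. Its arguments: {"type":"object","properties":{"series":{"type":"array"},"claw":{"type":"number"}},"required":["series"]}

```bash
ls; mkdir -p pics; cat > h.py <<'E'
import numpy as np,cv2
from scipy.spatial.transform import Rotation as R
from rig import robot,snapshot,camera_info,boxes_of,cut_out
def cam(n):
    c=camera_info(n);o=np.array(c["orientation"])
    Rm=R.from_rotvec(o).as_matrix() if o.shape==(3,) else o
    return np.array(c["camera_matrix"]),Rm,np.array(c["xyz"])
def proj(n,p):
    K,Rm,t=cam(n);q=K@(Rm.T@(np.atleast_2d(p)-t).T);return (q[:2]/q[2]).T
def onz(n,uv,z):
    K,Rm,t=cam(n);d=Rm@np.linalg.solve(K,[uv[0],uv[1],1]);return t+d*(z-t[2])/d[2]
def save(f,im): cv2.imwrite("pics/"+f,im[:,:,::-1])
E
python3 - <<'E'
from h import *
for n in("side","top"):
    im=snapshot(n);save(n+"0.png",im);print(camera_info(n))
    for k in("machine","hub_cover","brake_lever","brake_button","tape_roll","knife_blank","oil_bottle"):
        print(n,k,[(round(b["p"],2),np.round(b["extent"]).tolist()) for b in boxes_of(k,n)])
s=robot.read_state();print(s)
E
```

```text
pics
{'camera_matrix': array([[574.19266558,   0.        , 320.97912801],
       [  0.        , 574.19266558, 242.47832103],
       [  0.        ,   0.        ,   1.        ]]), 'xyz': array([-0.21964231,  1.08885129,  1.18036519]), 'orientation': array([-0.7895675 ,  2.45429001, -1.26999005])}
side machine [(0.78, [317.0, 228.0, 134.0, 188.0])]
side hub_cover [(0.81, [340.0, 377.0, 33.0, 29.0]), (0.71, [283.0, 383.0, 30.0, 29.0]), (0.6, [318.0, 410.0, 33.0, 29.0]), (0.55, [306.0, 350.0, 31.0, 28.0])]
side brake_lever [(0.83, [345.0, 203.0, 32.0, 38.0])]
side brake_button []
side tape_roll [(0.63, [228.0, 325.0, 40.0, 33.0]), (0.6, [189.0, 345.0, 30.0, 51.0])]
side knife_blank [(0.95, [388.0, 243.0, 56.0, 32.0]), (0.65, [311.0, 254.0, 66.0, 50.0]), (0.49, [340.0, 205.0, 28.0, 41.0])]
side oil_bottle [(0.97, [188.0, 344.0, 25.0, 47.0])]
{'camera_matrix': array([[535.94588467,   0.        , 322.793023  ],
       [  0.        , 535.94588467, 233.37001045],
       [  0.        ,   0.        ,   1.        ]]), 'xyz': array([ 3.50778160e-01, -1.28182443e-03,  1.55881781e+00]), 'orientation
[... 559 characters left out ...]
't': 0.8, 'joint_positions': array([ 1.39915774,  0.50085144, -0.42700173,  1.55037226,  0.22078606,
        1.13832875, -0.21027037]), 'qd': array([-0.00055128,  0.00167046,  0.00038761, -0.00024221,  0.00081974,
       -0.00097226,  0.00197746]), 'joint_efforts': array([-9.21446053e-05, -5.69294429e+01, -5.80967009e+00, -2.81322885e+01,
        1.28250252e-02,  1.78815266e-03,  7.09287178e-05]), 'tool_pos': array([ 0.27386208, -0.58950315,  0.20735185]), 'tcp_rot': array([3.06756508e+00, 6.77738092e-01, 7.15308491e-05]), 'ft_force': array([ 0.66137979,  0.02432551, -0.60282038]), 'ft_torque': array([-0.01063597,  0.01749592,  0.00472532]), 'finger_force': 0.0, 'width': 0.08504814972507438}
```

```bash
python3 - <<'E'
import cv2
a=cv2.imread("pics/top0.png")[110:360,160:510];cv2.imwrite("pics/top0c.png",cv2.resize(a,(784,560),interpolation=2))
a=cv2.imread("pics/side0.png")[110:430,160:430+20];cv2.imwrite("pics/side0c.png",cv2.resize(a,None,fx=1.87,fy=1.87,interpolation=2)[:600])
E
```

```text
(no output)
```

View pics/top0c.png

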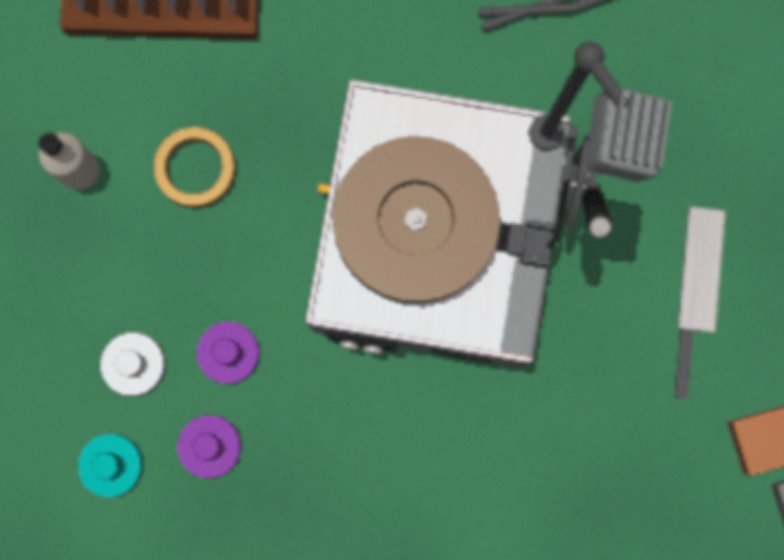

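View pics/side0c.png

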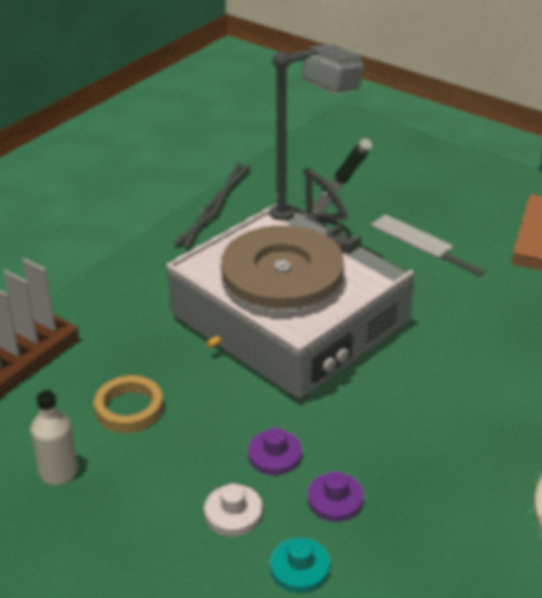

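```bash
python3 - <<'E'
from h import *
im=cv2.imread("pics/top0.png");s=cv2.imread("pics/side0.png")
for n,i,(u0,u1,v0,v1) in(("top",im,(300,390,165,250)),("side",s,(270,350,220,285))):
    h=cv2.cvtColor(i,cv2.COLOR_BGR2HSV).astype(int)
    m=((h[...,0]<25)&(h[...,1]>60)&(h[...,2]>50)).astype(np.uint8);k=np.zeros_like(m);k[v0:v1,u0:u1]=1
    c=max(cv2.findContours(m*k,0,1)[0],key=cv2.contourArea)
    if n=="top":
        P=np.array([onz(n,p[0],.156)[:2] for p in c],np.float32)
        (x,y),r=cv2.minEnclosingCircle(P);print(n,x,y,r,np.mean(P,0))
        hull=cv2.convexHull(P)[:,0];A=np.c_[2*hull,np.ones(len(hull))];q=np.linalg.lstsq(A,(hull**2).sum(1),rcond=None)[0];print(q[:2],np.sqrt(q[2]+q[0]**2+q[1]**2))
# casing corners (top image crop -> px) at z=.11
cr=lambda a,b:(160+a/2.24,110+b/2.24)
for p in((351,81),(308,324),(530,362)): print("corner",onz("top",cr(*p),.11))
print("nut",onz("top",cr(415,218),.15))
print("knob",onz("top",cr(129,362),.044),"rim",onz("top",cr(132,364),.016))
print("onside",onz("side",(160+233/1.87,110+494/1.87),.044))
a=im[255:290,200:240];b=im[170:230,400:460];c=s[180:230,310:370]
t=[cv2.resize(x,(400,int(400*x.shape[0]/x.shape[1])),interpolation=cv2.INTER_CUBIC) for x in(a,b,c)]
d=s[355:405,265:305]
L=np.vstack([cv2.resize(a,(390,300),interpolation=2),cv2.resize(d,(390,300),interpolation=2)])
Q=np.vstack([cv2.resize(x,(400,300),interpolation=2) for x in(b,c)])
cv2.imwrite("pics/det.png",np.hstack([L,Q]))
E
```

```text
top 0.6048970818519592 -0.04653912037611008 0.0988476425409317 [ 0.60427433 -0.04538701]
[ 0.60447957 -0.04525718] 0.09715513114704416
corner [0.78348839 0.03733421 0.11      ]
corner [0.47902119 0.08031897 0.11      ]
corner [ 0.44058277 -0.18871146  0.11      ]
nut [ 0.6055838  -0.04494743  0.15      ]
knob [0.43045786 0.30831948 0.044     ] rim [0.42947344 0.31004426 0.016     ]
onside [0.42683862 0.3128351  0.044     ]
```

View pics/det.png

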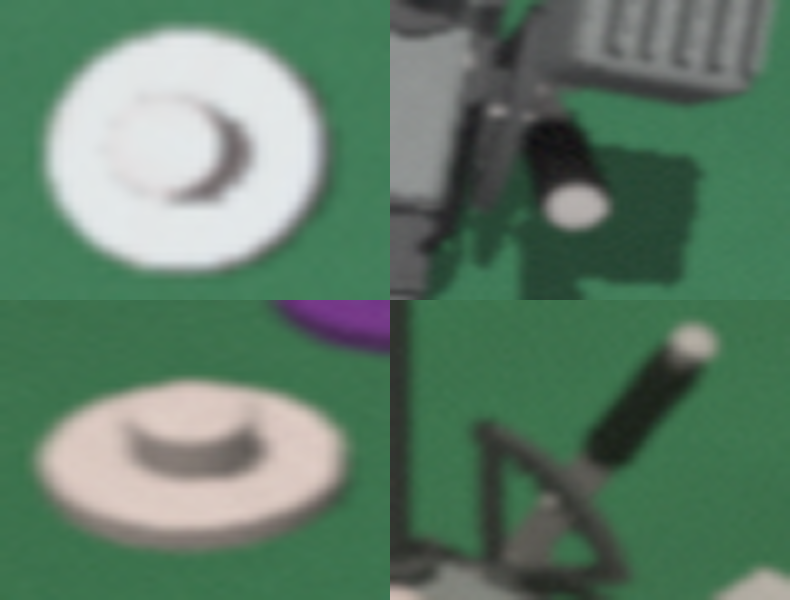

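```bash
cat >> h.py <<'E'
yaw=np.radians(-8.05);c_,s_=np.cos(yaw),np.sin(yaw)
M=np.array([[c_,-s_,0],[s_,c_,0],[0,0,1]]);O=np.array([.6107,-.0766,0])
tom=lambda p:M.T@(np.asarray(p)-O)
tow=lambda p:M@np.asarray(p)+O
def tri(a,b):
    A=[];B=[]
    for n,uv in(("top",a),("side",b)):
        K,Rm,t=cam(n);d=Rm@np.linalg.solve(K,[*uv,1]);d/=np.linalg.norm(d);P=np.eye(3)-np.outer(d,d);A.append(P);B.append(P@t)
    return np.linalg.lstsq(np.vstack(A),np.hstack(B),rcond=None)[0]
def onlev(n,uv,y=-.165):
    K,Rm,t=cam(n);d=M.T@(Rm@np.linalg.solve(K,[*uv,1]));o=tom(t);return o+d*(y-o[1])/d[1]
E
python3 - <<'E'
from h import *
t=lambda x,y:(400+(x-390)*.15,170+y*.2)
s=lambda x,y:(310+(x-390)*.15,180+(y-300)/6)
b=tri(t(576,207),s(692,342));print("button m",tom(b),"w",b)
for q in((692,342),(682,368),(607,452),(600,445),(530,530)): print("side",onlev("side",s(*q)))
for q in((576,207),(558,130)): print("top",onlev("top",t(*q)))
# lamp: lower front edge in top picture
for q in((570,83),(690,103),(750,93)): print("lamp",[np.round(tom(onz("top",t(*q),z)),3) for z in(.36,.40,.44)])
E
```

```text
button m [-0.01187105 -0.16512271  0.2911816 ] w [ 0.5758226  -0.23843324  0.2911816 ]
side [-0.01156849 -0.165       0.29115411]
side [-0.00652382 -0.165       0.27361411]
side [ 0.03703497 -0.165       0.20351599]
side [ 0.04167428 -0.165       0.20591795]
side [ 0.08533866 -0.165       0.13146063]
top [-0.01251106 -0.165       0.29309347]
top [ 0.04140049 -0.165       0.21539539]
lamp [array([ 0.03 , -0.144,  0.36 ]), array([ 0.02 , -0.138,  0.4  ]), array([ 0.01 , -0.132,  0.44 ])]
lamp [array([ 0.028, -0.186,  0.36 ]), array([ 0.018, -0.178,  0.4  ]), array([ 0.008, -0.171,  0.44 ])]
lamp [array([ 0.036, -0.205,  0.36 ]), array([ 0.026, -0.197,  0.4  ]), array([ 0.016, -0.189,  0.44 ])]
```

The four hub-cover shapes in the top picture are white/grey (219,272), purple (262,267), purple (253,309) and teal (209,318). The bare-metal pale grey one is the aluminium one, and the enlarged crop confirms it.

The lever stands at about 60° above level, which is the second notch. The button is at machine coordinates (-12, -165, 291) mm. I'll push it up with the back of the open finger, coming from the front.

Call:
{"method": "apply_moves", "body": {
  "series": [0.0205,0.0365,0.0043,5.7,0.0205,0.0365,0.0043,5.7,0.0205,0.0365,0.0043,5.7,0.0205,0.0365,0.0043,5.7,0.0205,0.0365,0.0043,5.7,0.0205,0.0365,0.0043,5.7,0.0205,0.0365,0.0043,5.7,0.0205,0.0365,0.0043,5.7,0.0205,0.0365,0.0043,5.7,0.0205,0.0365,0.0043,5.7,0,0,0,0,0,0,0,0],
  "claw": 1
}}

```text
t: 2.3
tool_pos: [0.4786, -0.225, 0.2503]
tcp_rot: [2.373, 2.058, -0.001]
ft_force: [0.0, -0.5, -0.4]
width: 0.0854
finger_force: 0.0
```

```bash
python3 - <<'E'
from h import *
a=snapshot("side")[130:250,290:450];b=snapshot("top")[140:260,370:530]
save("app.png",np.hstack([cv2.resize(x,(400,300),interpolation=2) for x in(a,b)]))
E
```

```text
(no output)
```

View pics/app.png

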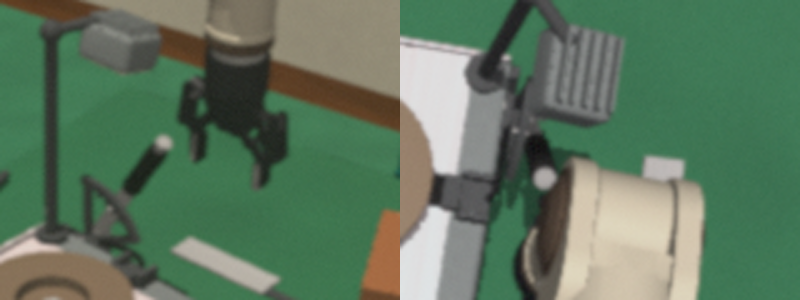

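The side crop shows the open gripper's fingertips at about (195,160) and (262,185), with wider knuckles above them. The button is at (163,143). I'll measure how far the knuckles stick out, since the lamp makes that matter.

```bash
python3 - <<'E'
from h import *
s=snapshot("side");st=robot.read_state();T=R.from_rotvec(st["tcp_rot"]).as_matrix();p=st["tool_pos"]
f=5;u0,v0=350,140
im=cv2.resize(s[v0:v0+80,u0:u0+80],None,fx=f*1.4,fy=f*1.4,interpolation=2).copy();f*=1.4
for k,yy in enumerate((-.075,-.057,-.0425,.0425,.057,.075)):
  for zz in np.arange(-.013,-.16,-.02):
    u,v=proj("side",p+T@[0,yy,zz])[0]
    cv2.circle(im,(int((u-u0+.5)*f),int((v-v0+.5)*f)),3,[(255,0,0),(255,255,0),(0,255,255)][min(k,5-k)],-1)
save("kn.png",im)
E
```

```text
(no output)
```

View pics/kn.png

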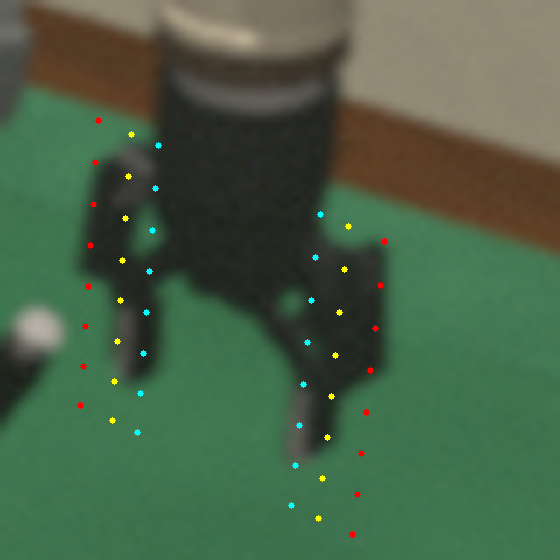

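```bash
python3 - <<'E'
from h import *
s=snapshot("top");st=robot.read_state();T=R.from_rotvec(st["tcp_rot"]).as_matrix();p=st["tool_pos"]
f=6;u0,v0=400,180
im=cv2.resize(s[v0:v0+80,u0:u0+110],None,fx=f,fy=f,interpolation=2).copy()
im=np.clip(im.astype(int)*2,0,255).astype(np.uint8)
for k,yy in enumerate((-.075,-.057,0,.057,.075)):
  for zz in np.arange(-.013,-.16,-.02):
    u,v=proj("top",p+T@[0,yy,zz])[0]
    cv2.circle(im,(int((u-u0+.5)*f),int((v-v0+.5)*f)),3,[(255,0,0),(255,255,0),(0,255,255)][min(k,4-k)],-1)
save("kt.png",im)
E
```

```text
(no output)
```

View pics/kt.png

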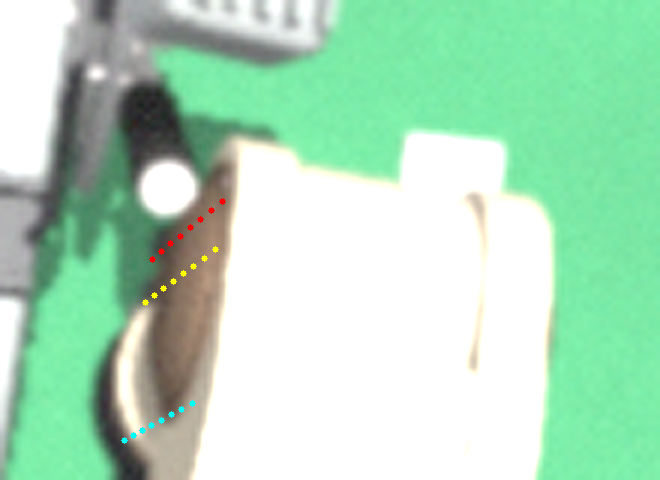

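```bash
python3 - <<'E'
from h import *
s=snapshot("top");st=robot.read_state();T=R.from_rotvec(st["tcp_rot"]).as_matrix();p=st["tool_pos"]
f=6;u0,v0=390,220
im=np.clip(s[v0:v0+95,u0:u0+110].astype(int)*2,0,255).astype(np.uint8)
im=cv2.resize(im,None,fx=f,fy=f,interpolation=2)
def dot(q,c):
    u,v=proj("top",p+T@q)[0];cv2.circle(im,(int((u-u0+.5)*f),int((v-v0+.5)*f)),2,c,-1)
for yy in(-.057,-.0425,.0425,.057):
  for xx in(-.011,.011): dot([xx,yy,-.013],(255,0,0));dot([xx,yy,-.035],(0,0,255))
for z in(-.073,-.15,-.22):
  for a in np.arange(0,6.28,.3): dot([.038*np.cos(a),.038*np.sin(a),z],(255,255,0))
save("kt2.png",im)
E
```

```text
(no output)
```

View pics/kt2.png

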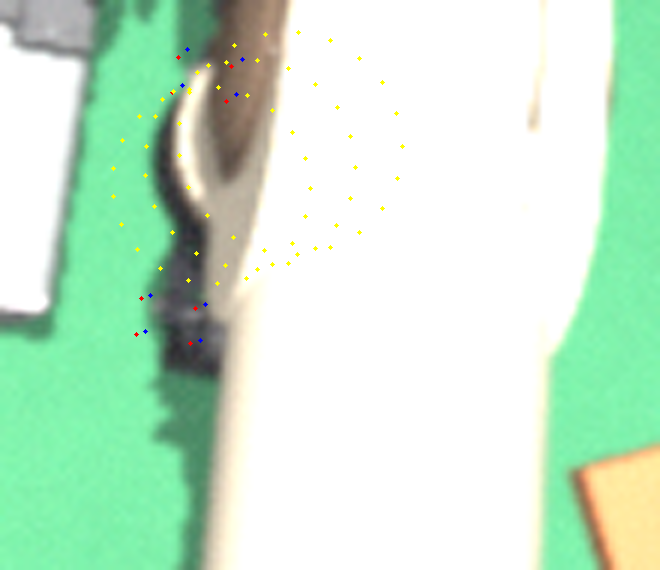

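The overlay shows the open fingertips about 33 mm behind the TCP. The knuckles stick out to ±78 mm, 58 mm above the tips. I'll push the lever with the knuckle's outer face, so nothing of the gripper goes under the lamp beyond the contact point. First I'll lower the tool and feel for contact.

Call:
{"method": "apply_moves", "body": {
  "series": [0,0,-0.026,0,0,0,-0.026,0,0,0,-0.026,0,0.005,-0.0007,0,0,0.005,-0.0007,0,0,0.005,-0.0007,0.001,0,0.003,-0.0004,0.002,0,0,0,0,0]
}}

```text
t: 3.55
tool_pos: [0.497, -0.2271, 0.1758]
tcp_rot: [2.372, 2.059, -0.0]
ft_force: [0.1, 0.2, 0.5]
width: 0.0853
finger_force: 0.0
```

Call:
{"method": "apply_moves", "body": {
  "series": [0.003,-0.0004,0.001,0,0.003,-0.0004,0.001,0,0.003,-0.0004,0.001,0,0,0,0,0]
}}

```text
t: 4.05
tool_pos: [0.5061, -0.2282, 0.1784]
tcp_rot: [2.373, 2.059, 0.0]
ft_force: [-3.6, 1.1, 0.6]
width: 0.0854
finger_force: 0.0
```

```bash
python3 - <<'E'
from h import *
s=snapshot("side");st=robot.read_state();T=R.from_rotvec(st["tcp_rot"]).as_matrix();p=st["tool_pos"]
print(tom(p),st["ft_force"])
f=7;u0,v0=330,140
im=cv2.resize(np.clip(s[v0:v0+80,u0:u0+100].astype(int)*1.5,0,255).astype(np.uint8),None,fx=f,fy=f,interpolation=2)
def dot(w,c):
    u,v=proj("side",w)[0];cv2.circle(im,(int((u-u0+.5)*f),int((v-v0+.5)*f)),3,c,-1)
for yy in(-.078,-.057):
  for z in(-.033,-.073,-.093,-.113,-.153): dot(p+T@[0,yy,z],(255,0,0));dot(p+T@[0,-yy,z],(255,255,0))
for a in(60,70): dot(tow([.0995-.223*np.cos(np.radians(a)),-.165,.0984+.223*np.sin(np.radians(a))]),(0,255,255))
dot(tow([.0232,-.165,.368]),(255,0,255))
save("ct.png",im)
E
```

```text
[-0.08248463 -0.16475053  0.1783194 ] [-4.77257695  0.37336121  0.43287193]
```

View pics/ct.png

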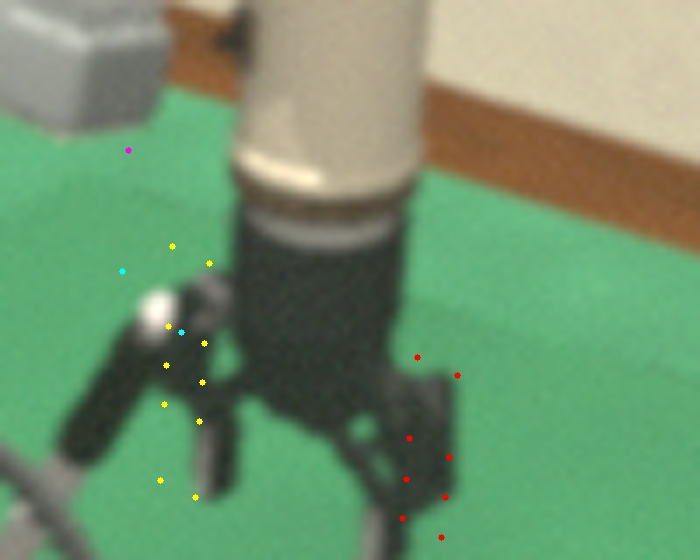

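```bash
python3 - <<'E'
from h import *
f=lambda x,y:(330+x/7-.5,140+y/7-.5)
print(onlev("side",f(157,310)),onlev("side",f(118,122)))
E
```

```text
[ 0.00251879 -0.165       0.29688163] [ 0.02968171 -0.165       0.37946338]
```

Call:
{"method": "apply_moves", "body": {
  "series": [0.0053,-0.0008,0.004,0,0.0053,-0.0008,0.004,0,0.0053,-0.0008,0.004,0,0.0053,-0.0008,0.004,0,0.0053,-0.0008,0.004,0,0,0,0,0]
}}

```text
t: 4.85
tool_pos: [0.5332, -0.2323, 0.1987]
tcp_rot: [2.372, 2.059, 0.001]
ft_force: [-2.8, -0.5, -2.3]
width: 0.085
finger_force: 1.9
```

```bash
cat > btn.py <<'E'
from h import *
s=snapshot("side");st=robot.read_state();p=st["tool_pos"]
print(tom(p),st["ft_force"])
g=s[150:215,320:370].astype(int);m=(g.min(2)>120).astype(np.uint8)
n,l,S,C=cv2.connectedComponentsWithStats(m)
for i in range(1,n):
    if S[i,4]>6:
        b=onlev("side",C[i]+[320,150]);v=b-[.0995,-.165,.0984];print(C[i]+[320,150],S[i,4],b,np.hypot(v[0],v[2]),"alpha",np.degrees(np.arctan2(v[2],-v[0])))
E
python3 btn.py
```

```text
[-0.05522407 -0.1650094   0.19862672] [-3.12742089  0.77552202 -2.6409876 ]
[363.38888889 154.38888889] 18 [-0.03541059 -0.165       0.41116972] 0.3406255490148194 alpha 66.66745470658418
```

Call:
{"method": "apply_moves", "body": {
  "series": [-0.005,0.0007,0,0,-0.01,0.0014,0,0,-0.015,0.0021,0,0,-0.015,0.0021,0,0,0,0,0,0]
}}

```text
t: 5.52
tool_pos: [0.4858, -0.2263, 0.1985]
tcp_rot: [2.373, 2.058, -0.002]
ft_force: [1.0, -1.2, -0.1]
width: 0.0854
finger_force: 0.0
```

```bash
python3 btn.py; python3 - <<'E'
from h import *
s=snapshot("side");t=snapshot("top")
save("r3.png",np.hstack([cv2.resize(s[140:220,310:390],(390,390),interpolation=2),cv2.resize(t[160:240,390:470],(390,390),interpolation=2)]))
E
```

```text
[-0.10175648 -0.16568313  0.19861989] [0.19814505 0.20716306 0.71308695]
```

View pics/r3.png

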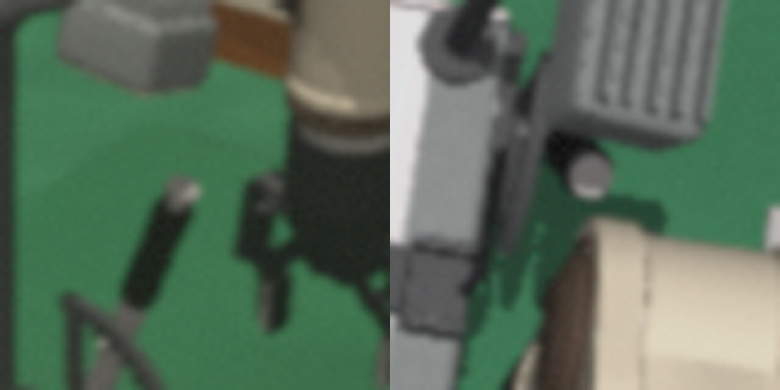

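```bash
python3 - <<'E'
from h import *
for n,q in(("side",(347,178.5)),("top",(430.9,195.2))):
    b=onlev(n,q);v=b-[.0995,-.165,.0984];print(b,np.hypot(v[0],v[2]),np.degrees(np.arctan2(v[2],-v[0])))
E
```

```text
[ 0.02334615 -0.165       0.30734095] 0.2223864440587235 69.9744441716587
[ 0.02564134 -0.165       0.30202439] 0.21660561806639556 70.06327453579298
```

The lever now stands at 70° above level by itself, which is the third notch, with the button at (183,190) in the side crop. Next I'll locate the cover precisely and check what stands around it.

```bash
python3 - <<'E'
from h import *
print(robot.read_state()["joint_positions"])
for n in("top","side"):
    im=snapshot(n)
    for b in cut_out("hub_cover",n):
        m=b["pixels"];col=im[m].mean(0)
        if col.min()>120:
            c=cv2.findContours(m.astype(np.uint8),0,1)[0];c=max(c,key=cv2.contourArea)
            P=np.array([onz(n,p[0],.016)[:2] for p in c],np.float32);print(n,col,cv2.minEnclosingCircle(P),b["extent"])
            if n=="top":
                h=cv2.convexHull(P)[:,0];A=np.c_[2*h,np.ones(len(h))];q=np.linalg.lstsq(A,(h**2).sum(1),rcond=None)[0];print(q[:2],np.sqrt(q[2]+q[:2]@q[:2]))
    for k in("oil_bottle","tape_roll"):
        for b in boxes_of(k,n)[:1]:
            u,v,w,h=b["extent"];print(n,k,onz(n,(u,v),.075 if k[0]=="o" else .012), onz(n,(u,v+h/2-5),0))
s=snapshot("side");h=cv2.cvtColor(s,cv2.COLOR_RGB2HSV).astype(int)
m=((h[...,0]<25)&(h[...,1]>60)&(h[...,2]>40)).astype(np.uint8);k=np.zeros_like(m);k[220:285,270:350]=1
c=max(cv2.findContours(m*k,0,1)[0],key=cv2.contourArea)
u,v,w,hh=cv2.boundingRect(c);print("stone box",u,v,w,hh, [proj("side",[.605+.1*np.cos(a),-.0455+.1*np.sin(a),.156])[0].round(1) for a in (0,1.57,3.14,4.71,.8,3.9,2.3,5.4)])
E
```

```text
[ 1.02076965  0.37438776 -0.78341862  1.83559764  0.30166861  1.05350225
 -0.0206801 ]
top [207.73355263 211.62171053 212.22203947] ((0.428049772977829, 0.30980899930000305), 0.04104906693100929) [218.1, 271.7, 30.1, 23.0]
[0.42911007 0.31050351] 0.03940897937084656
top oil_bottle [0.67932085 0.39351808 0.075     ] [0.67064593 0.41194212 0.        ]
top tape_roll [0.69656071 0.2439283  0.012     ] [0.65708679 0.2438518  0.        ]
side [187.45784884 174.88372093 166.50726744] ((0.4284185767173767, 0.3167858123779297), 0.045924652367830276) [283.1, 383.5, 28.7, 26.2]
side oil_bottle [ 0.48475048 -0.3194312   0.075     ] [ 0.50014454 -0.35845754  0.        ]
side tape_roll [0.69421407 0.23950948 0.012     ] [0.67839737 0.2580238  0.        ]
stone box 279 231 64 43 [array([284.8, 237.5]), array([290.5, 265.1]), array([338.3, 260.7]), array([329.7, 233.7]), array([277.9, 252. ]), array([343.4, 246.4]), array([314.3, 269.1]), array([309. , 230.2])]
```

Call:
{"method": "apply_moves", "body": {
  "series": [-0.037,0.005,0.014,0,-0.037,0.005,0.014,0,-0.037,0.005,0.014,0,0.0045,0.0435,-0.005,0,0.0045,0.0435,-0.005,0,0.0045,0.0435,-0.005,0,0.0045,0.0435,-0.005,0,0.0045,0.0435,-0.005,0,0.0045,0.0435,-0.005,0,0.0045,0.0435,-0.005,0,0.0045,0.0435,-0.005,0,0.0045,0.0435,-0.005,0,0.0045,0.0435,-0.005,0,0.0045,0.0435,-0.005,0,0.0045,0.0435,-0.005,0,0,0,0,0,0,0,0,0],
  "claw": 0.53
}}

```text
t: 8.25
tool_pos: [0.43, 0.3107, 0.18]
tcp_rot: [2.372, 2.06, -0.002]
ft_force: [0.2, -0.4, -0.5]
width: 0.0451
finger_force: 0.0
```

Call:
{"method": "apply_moves", "body": {
  "series": [-0.001,0,-0.04,0,0,0,-0.04,0,0,0,-0.04,0,0,0,-0.012,0,0,0,-0.012,0,0,0,-0.008,0,0,0,-0.006,0,0,0,-0.004,0,0,0,0,0]
}}

```text
t: 9.38
tool_pos: [0.4293, 0.3111, 0.0183]
tcp_rot: [2.372, 2.059, 0.0]
ft_force: [0.3, -0.4, 1.0]
width: 0.0453
finger_force: 0.0
```

```bash
python3 - <<'E'
from h import *
st=robot.read_state();print(st["tool_pos"],st["ft_force"])
s=snapshot("side");save("g.png",cv2.resize(s[330:410,240:330],(720,600*80//75*75//80),interpolation=2)[:600])
E
```

```text
[0.42933446 0.31112821 0.01832892] [ 0.32072312 -0.39370146  0.96229774]
```

View pics/g.png

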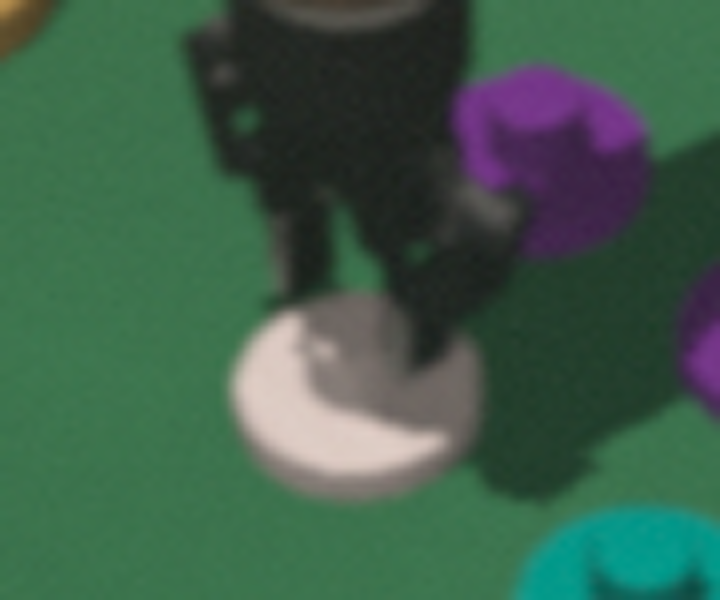

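The picture shows the fingertips at (300,300) and (430,370), straddling the knob close above the shoulder. I'll close on it.

Call:
{"method": "apply_moves", "body": {
  "series": [0,0,-0.001,0,0,0,0,0,0,0,0,0,0,0,0,0,0,0,0,0],
  "claw": 0
}}

```text
t: 10.05
tool_pos: [0.4307, 0.314, 0.0201]
tcp_rot: [-2.371, -2.06, -0.009]
ft_force: [-2.0, -0.5, 17.4]
width: 0.0001
finger_force: 8.9
```

Call:
{"method": "apply_moves", "body": {
  "series": [0,0,0.01,0,0,0,0.03,0,0,0,0.06,0,0,0,0.06,0,0,0,0.06,0,0,0,0,0]
}}

```text
t: 10.8
tool_pos: [0.4314, 0.3134, 0.2423]
tcp_rot: [2.371, 2.058, 0.013]
ft_force: [-0.6, -0.0, -0.5]
width: -0.0001
finger_force: 0.0
```

```bash
cat > cov.py <<'E'
from h import *
for n in("top","side"):
    im=snapshot(n)
    for b in cut_out("hub_cover",n):
        m=b["pixels"];col=im[m].mean(0)
        if col.min()>95 and col.max()-col.min()<40:
            c=max(cv2.findContours(m.astype(np.uint8),0,1)[0],key=cv2.contourArea)
            P=np.array([onz(n,p[0],.016)[:2] for p in c],np.float32)
            h=cv2.convexHull(P)[:,0];A=np.c_[2*h,np.ones(len(h))];q=np.linalg.lstsq(A,(h**2).sum(1),rcond=None)[0];print(n,b["extent"],b["p"],cv2.minEnclosingCircle(P),q[:2],np.sqrt(q[2]+q[:2]@q[:2]))
E
python3 cov.py
```

```text
top [221.0, 270.2, 21.2, 15.6] 0.69 ((0.43682271242141724, 0.30595505237579346), 0.03690425306558609) [0.43746639 0.30548538] 0.03100582872527658
side [282.1, 385.0, 27.0, 30.8] 0.95 ((0.4266681969165802, 0.31565555930137634), 0.04645971581339836) [0.42615839 0.31637852] 0.042640042784799034
```

Call:
{"method": "apply_moves", "body": {
  "series": [0.045,0,0,0,0.05,0,0,0,0.05,0,0,0,0,0,0,0],
  "claw": 0.55
}}

```text
t: 11.5
tool_pos: [0.5771, 0.3087, 0.2336]
tcp_rot: [-2.377, -2.052, 0.006]
ft_force: [-0.3, -0.3, -0.5]
width: 0.0471
finger_force: 0.0
```

```bash
cat >> cov.py <<'E'
# numeric: white-ish mask bounding/intensity
for n,(u0,u1,v0,v1) in(("top",(195,245,250,295)),("side",(260,305,355,410))):
    im=snapshot(n);g=im[v0:v1,u0:u1].astype(int);m=((g.max(2)-g.min(2)<45)&(g.min(2)>75)).astype(np.uint8)
    _,_,S,C=cv2.connectedComponentsWithStats(m);i=1+S[1:,4].argmax();print(n,S[i],C[i]+[u0,v0])
    print("pred box",end=" ");P=np.vstack([proj(n,[.429+r*np.cos(a),.3105+r*np.sin(a),z])[0] for a in np.arange(0,6.28,.1) for r,z in((.04,.016),(.04,0),(.017,.044))]);print(P.min(0)-[u0,v0],np.ptp(P,0))
E
python3 cov.py; python3 - <<'E'
from h import *
for n,(u0,u1,v0,v1) in(("top",(195,245,250,295)),("side",(260,305,355,410))):
    im=cv2.imread(f"pics/{n}0.png")[:,:,::-1];g=im[v0:v1,u0:u1].astype(int);m=((g.max(2)-g.min(2)<45)&(g.min(2)>75)).astype(np.uint8)
    _,_,S,C=cv2.connectedComponentsWithStats(m);i=1+S[1:,4].argmax();print("start",n,S[i],C[i]+[u0,v0])
E
```

```text
top [217.6, 271.9, 29.4, 23.7] 0.59 ((0.42953163385391235, 0.31135478615760803), 0.041773729026317596) [0.42867876 0.31219146] 0.039661555888830226
side [282.5, 383.2, 26.2, 28.0] 0.96 ((0.4262988865375519, 0.31413033604621887), 0.04469844698905945) [0.42664495 0.3163698 ] 0.04147069001481483
top [   9    0   41   38 1238] [224.48788368 267.02342488]
pred box [9.88844762 8.80380553] [28.69754896 27.9736922 ]
side [  8  13  34  30 786] [284.42493639 382.20610687]
pred box [ 9.37873977 13.23353949] [30.77550291 28.61168104]
start top [  9   8  30  29 705] [218.58723404 272.07375887]
start side [  8  12  33  31 781] [284.16517286 381.9871959 ]
```

Call:
{"method": "apply_moves", "body": {
  "series": [-0.05,0.0006,-0.03,0,-0.05,0.0006,-0.03,0,-0.048,0.0006,-0.03,0,0,0,-0.05,0,0,0,-0.04,0,0,0,-0.02,0,0,0,0,0,0,0,0,0]
}}

```text
t: 12.8
tool_pos: [0.4271, 0.314, 0.0387]
tcp_rot: [2.372, 2.059, 0.004]
ft_force: [0.3, 0.4, 0.2]
width: 0.0467
finger_force: 0.0
```

Call:
{"method": "apply_moves", "body": {
  "series": [0.002,-0.0035,-0.01,0,0,0,-0.01,0,0,0,-0.008,0,0,0,-0.006,0,0,0,-0.004,0,0,0,0,0]
}}

```text
t: 13.55
tool_pos: [0.428, 0.3094, -0.001]
tcp_rot: [-2.372, -2.059, 0.001]
ft_force: [0.1, 0.0, 0.5]
width: 0.0469
finger_force: 0.0
```

Call:
{"method": "apply_moves", "body": {
  "series": [0.001,0.001,-0.003,0,0,0,-0.002,0,0,0,0,0]
}}

```text
t: 13.92
tool_pos: [0.4293, 0.3104, -0.0058]
tcp_rot: [-2.372, -2.059, 0.0]
ft_force: [-0.5, -0.2, 0.9]
width: 0.047
finger_force: 0.0
```

Call:
{"method": "apply_moves", "body": {
  "series": [0,0,0,0,0,0,0,0,0,0,0,0,0,0,0,0,0,0,0,0],
  "claw": 0
}}

```text
t: 14.55
tool_pos: [0.4295, 0.3105, -0.0054]
tcp_rot: [2.372, 2.059, 0.001]
ft_force: [-1.3, -0.4, 5.6]
width: 0.0323
finger_force: 59.4
```

Call:
{"method": "apply_moves", "body": {
  "series": [0,0,0.015,0,0,0,0.05,0,0,0,0.055,0,0,0,0.055,0,0,0,0.055,0,0,0,0,0]
}}

```text
t: 15.3
tool_pos: [0.4311, 0.3127, 0.229]
tcp_rot: [2.371, 2.059, 0.013]
ft_force: [0.3, -0.1, -2.3]
width: 0.0323
finger_force: 60.1
```

Call:
{"method": "apply_moves", "body": {
  "series": [0.0176,-0.0356,0,0,0.0176,-0.0356,0,0,0.0176,-0.0356,0,0,0.0176,-0.0356,0,0,0.0176,-0.0356,0,0,0.0176,-0.0356,0,0,0.0176,-0.0356,0,0,0.0176,-0.0356,0,0,0.0176,-0.0356,0,0,0.0176,-0.0356,0,0,0,0,0,0,0,0,0,0]
}}

```text
t: 16.8
tool_pos: [0.6042, -0.045, 0.2231]
tcp_rot: [-2.37, -2.058, 0.002]
ft_force: [1.3, 0.6, -1.7]
width: 0.0325
finger_force: 60.2
```

Call:
{"method": "apply_moves", "body": {
  "series": [0.0008,-0.0005,-0.03,0,0,0,-0.03,0,0,0,-0.008,0,0,0,-0.005,0,0,0,-0.005,0,0,0,-0.005,0,0,0,-0.003,0,0,0,0,0]
}}

```text
t: 17.8
tool_pos: [0.606, -0.0462, 0.1382]
tcp_rot: [-2.373, -2.059, 0.0]
ft_force: [1.0, -1.2, -3.1]
width: 0.0328
finger_force: 60.2
```

Call:
{"method": "apply_moves", "body": {
  "series": [-0.0005,0.0005,-0.002,0,0,0,-0.002,0,0,0,-0.0015,0,0,0,-0.001,0,0,0,0,0]
}}

```text
t: 18.42
tool_pos: [0.6056, -0.0456, 0.1327]
tcp_rot: [2.372, 2.059, -0.001]
ft_force: [-3.5, -0.6, 5.0]
width: 0.0323
finger_force: 61.1
```

Call:
{"method": "apply_moves", "body": {
  "series": [0,0,0.0005,0,0,0,0,0,0,0,0,0,0,0,0.02,0,0,0,0.05,0,0,0,0.06,0,0,0,0,0],
  "claw": 0.6
}}

```text
t: 19.3
tool_pos: [0.6092, -0.0442, 0.2692]
tcp_rot: [2.366, 2.055, 0.012]
ft_force: [0.6, -0.2, 0.3]
width: 0.0515
finger_force: 0.0
```

Call:
{"method": "apply_moves", "body": {
  "series": [-0.05,0,0.005,0,-0.05,0,0,0,-0.01,-0.0356,-0.006,0,-0.01,-0.0356,-0.006,0,-0.01,-0.0356,-0.006,0,-0.01,-0.0356,-0.006,0,-0.01,-0.0356,-0.005,0,0,0,0,0,0,0,0,0],
  "claw": 1
}}

```text
t: 20.42
tool_pos: [0.4558, -0.2229, 0.2385]
tcp_rot: [-2.372, -2.06, -0.001]
ft_force: [0.8, 0.7, 0.8]
width: 0.0855
finger_force: 0.0
```

```bash
python3 - <<'E'
from h import *
st=robot.read_state();print(tom(st["tool_pos"]),st["ft_force"],np.degrees(R.from_rotvec(st["tcp_rot"]).as_euler("zyx")))
for n in("top","side"):
    im=snapshot(n)
    for b in cut_out("hub_cover",n):
        m=b["pixels"];col=im[m].mean(0);e=np.round(b["extent"],1);print(n,round(b["p"],2),e,col.round())
    q=np.vstack([proj(n,[.605+r*np.cos(a),-.0455+r*np.sin(a),z])[0] for a in np.arange(0,6.28,.1) for r,z in((.04,.154),(.017,.182))]);print("pred",(q.min(0)+q.max(0))/2,np.ptp(q,0))
E
```

```text
[-0.13292931 -0.16650627  0.238528  ] [0.77591023 0.67565273 0.77598106] [-8.19333730e+01  1.56964443e-02 -1.79973115e+02]
top 0.96 [251.8 310.3  28.5  28.6] [135.  73. 160.]
top 0.84 [344.4 208.3  30.1  25.3] [214. 213. 214.]
top 0.64 [209.8 316.9  32.3  27.9] [ 14. 166. 156.]
top 0.33 [246.3 184.1  35.7  34.9] [181. 149.  93.]
pred [345.52266554 207.32940319] [30.08126762 29.62771521]
side 0.86 [337.8 375.9  34.8  24. ] [103.  55. 122.]
side 0.72 [314.4 228.9 128.7 189.1] [116. 111. 101.]
side 0.63 [310.4 250.   23.2  18.4] [196. 180. 172.]
side 0.61 [318.4 410.8  33.7  27.6] [  8. 138. 124.]
side 0.58 [305.9 351.8  33.   25.2] [102.  56. 120.]
pred [310.82582546 247.8812649 ] [26.41623272 18.75402663]
```

Call:
{"method": "apply_moves", "body": {
  "series": [0.02,-0.0024,0.002,0,0.02,-0.0024,0.002,0,0.02,-0.0024,0,0,0.01,-0.0013,0,0,0.0064,-0.0008,0,0,0,0,0,0]
}}

```text
t: 21.38
tool_pos: [0.5321, -0.2326, 0.2423]
tcp_rot: [-2.372, -2.06, -0.0]
ft_force: [0.2, 0.2, 0.1]
width: 0.0854
finger_force: 0.0
```

Call:
{"method": "apply_moves", "body": {
  "series": [0,0,-0.003,0,0,0,-0.003,0,0,0,0,0]
}}

```text
t: 21.75
tool_pos: [0.5315, -0.2331, 0.236]
tcp_rot: [-2.373, -2.059, 0.001]
ft_force: [0.4, -0.2, 0.4]
width: 0.0857
finger_force: 0.0
```

Call:
{"method": "apply_moves", "body": {
  "series": [0,0,-0.004,0,0,0,-0.004,0,0,0,-0.003,0,0,0,0,0]
}}

```text
t: 22.25
tool_pos: [0.5319, -0.2328, 0.225]
tcp_rot: [-2.372, -2.059, 0.0]
ft_force: [-0.2, -0.3, 0.4]
width: 0.0852
finger_force: 0.0
```

Call:
{"method": "apply_moves", "body": {
  "series": [0,0,-0.002,0,0,0,-0.002,0,0,0,0,0]
}}

```text
t: 22.62
tool_pos: [0.5328, -0.233, 0.2224]
tcp_rot: [2.371, 2.058, 0.001]
ft_force: [-1.3, -0.5, 5.9]
width: 0.0853
finger_force: 2.8
```

Call:
{"method": "apply_moves", "body": {
  "series": [0,0,-0.003,0,0,0,-0.003,0,0,0,0,0]
}}

```text
t: 23.0
tool_pos: [0.5304, -0.2326, 0.2147]
tcp_rot: [-2.371, -2.058, 0.004]
ft_force: [-6.2, 0.6, 3.2]
width: 0.0854
finger_force: 3.0
```

Call:
{"method": "apply_moves", "body": {
  "series": [0,0,-0.002,0,0,0,-0.001,0,0,0,0,0]
}}

```text
t: 23.38
tool_pos: [0.5309, -0.2328, 0.2126]
tcp_rot: [-2.372, -2.058, 0.003]
ft_force: [-7.9, 1.2, 7.0]
width: 0.0851
finger_force: 4.9
```

Call:
{"method": "apply_moves", "body": {
  "series": [-0.004,0.0006,-0.002,0,-0.004,0.0006,-0.002,0,-0.004,0.0006,-0.002,0,-0.004,0.0006,-0.002,0,0,0,0,0]
}}

```text
t: 24.0
tool_pos: [0.5143, -0.2304, 0.2043]
tcp_rot: [-2.371, -2.058, 0.004]
ft_force: [-7.0, 1.8, 6.0]
width: 0.0855
finger_force: 4.8
```

Call:
{"method": "apply_moves", "body": {
  "series": [-0.005,0.0007,-0.003,0,-0.005,0.0007,-0.003,0,-0.005,0.0007,-0.0032,0,-0.0047,0.0007,-0.0035,0,-0.0047,0.0007,-0.0035,0,-0.0047,0.0007,-0.0035,0,0,0,0,0]
}}

```text
t: 24.88
tool_pos: [0.4839, -0.2259, 0.1839]
tcp_rot: [-2.37, -2.056, 0.006]
ft_force: [-9.1, 1.6, 6.7]
width: 0.0854
finger_force: 5.5
```

Call:
{"method": "apply_moves", "body": {
  "series": [-0.0043,0.0006,-0.004,0,-0.0043,0.0006,-0.004,0,-0.0043,0.0006,-0.004,0,-0.004,0.0006,-0.0043,0,-0.004,0.0006,-0.0043,0,-0.004,0.0006,-0.0043,0,0,0,0,0]
}}

```text
t: 25.75
tool_pos: [0.4567, -0.222, 0.1582]
tcp_rot: [-2.367, -2.054, 0.011]
ft_force: [-16.2, 2.5, 9.7]
width: 0.0854
finger_force: 8.9
```

Call:
{"method": "apply_moves", "body": {
  "series": [-0.006,0.001,0,0,-0.02,0.003,0,0,-0.04,0.006,0,0,-0.04,0.006,0.02,0,-0.03,0,0.03,0,0,0,0.03,0,0,0,0,0]
}}

```text
t: 26.62
tool_pos: [0.3267, -0.2087, 0.2414]
tcp_rot: [2.371, 2.053, -0.005]
ft_force: [0.2, -0.2, 0.2]
width: 0.0853
finger_force: 0.0
```

```bash
python3 - <<'E'
from h import *
st=robot.read_state();print(tom(st["tool_pos"]),st["ft_force"])
for n in("side","top"):
    im=snapshot(n)
    pr=[proj(n,tow([.0995-.223*np.cos(a),-.165,.0984+.223*np.sin(a)]))[0] for a in np.radians([40,50,60,70])];print(n,np.round(pr,1).tolist())
    u0,v0=(330,170) if n=="side" else (400,180)
    g=im[v0:v0+70,u0:u0+70].astype(int);m=((g.max(2)-g.min(2)<35)&(g.min(2)>105)).astype(np.uint8)
    k,l,S,C=cv2.connectedComponentsWithStats(m)
    for i in range(1,k):
        if 8<S[i,4]<400:
            b=onlev(n,C[i]+[u0,v0]);v=b-[.0995,-.165,.0984];print(C[i]+[u0,v0],S[i,4],b.round(4),"rad",np.hypot(v[0],v[2]).round(4),"alpha",np.degrees(np.arctan2(v[2],-v[0])).round(1))
    for k in("brake_lever","brake_button"): print(k,[(round(b["p"],2),np.round(b["extent"],1).tolist()) for b in boxes_of(k,n)])
E
```

```text
[-0.2626805  -0.17056295  0.24137621] [ 0.17915296 -0.21957952  0.17329465]
side [[369.3, 207.8], [362.9, 196.9], [355.4, 186.9], [347.0, 178.3]]
[368.41176471 206.91176471] 34 [-0.0677 -0.165   0.2434] rad 0.2213 alpha 40.9
[375.8041958  233.02797203] 286 [-0.1039 -0.165   0.1631] rad 0.2135 alpha 17.6
[331.47058824 232.47058824] 17 [ 0.0815 -0.165   0.076 ] rad 0.0288 alpha -51.2
brake_lever [(0.8, [350.0, 217.1, 42.4, 18.0])]
brake_button [(0.52, [366.2, 207.2, 9.2, 6.9])]
top [[420.6, 238.1], [424.2, 225.6], [427.8, 211.3], [431.2, 195.7]]
[404.49480969 192.98961938] 289 [ 0.1495 -0.165  -0.2602] rad 0.3621 alpha -97.9
[442.09473684 182.54736842] 95 [ 0.0285 -0.165   0.4246] rad 0.3339 alpha 77.7
[420.86666667 195.93333333] 15 [ 0.0572 -0.165   0.1393] rad 0.0588 alpha 44.0
[466.96       229.40888889] 225 [-0.114  -0.165   0.7043] rad 0.6424 alpha 70.6
[400.84782609 237.26086957] 46 [-0.0181 -0.165  -0.1697] rad 0.2927 alpha -66.3
[420.36842105 236.24561404] 57 [-0.0658 -0.165   0.2341] rad 0.2138 alpha 39.4
brake_lever [(0.64, [421.6, 216.0, 14.9, 48.2]), (0.39, [245.1, 184.1, 34.6, 39.6])]
brake_button [(0.56, [419.1, 237.8, 8.5, 8.7])]
```

The lever is at about 40° above level in both cameras, so it is fully down. The cover was seated at the predicted place. I'll do one last check of the cover and the bystanders, then hand in.

```bash
python3 - <<'E'
from h import *
for n in("top","side"):
    snapshot(n)
    for k in("hub_cover","tape_roll","knife_blank","oil_bottle"): print(n,k,[np.round(b["extent"]).tolist() for b in boxes_of(k,n)])
robot.hand_in()
E
```

```text
top hub_cover [[260.0, 267.0, 26.0, 28.0], [212.0, 316.0, 34.0, 27.0], [252.0, 312.0, 25.0, 29.0]]
top tape_roll [[245.0, 185.0, 36.0, 39.0]]
top knife_blank [[471.0, 244.0, 25.0, 84.0], [190.0, 183.0, 26.0, 32.0]]
top oil_bottle [[191.0, 184.0, 25.0, 26.0]]
side hub_cover [[310.0, 250.0, 23.0, 19.0], [339.0, 375.0, 28.0, 25.0], [307.0, 349.0, 32.0, 31.0]]
side tape_roll [[228.0, 325.0, 42.0, 25.0], [312.0, 254.0, 64.0, 48.0]]
side knife_blank [[389.0, 241.0, 57.0, 39.0]]
side oil_bottle [[190.0, 344.0, 26.0, 50.0]]
the job is handed in; nothing more can be done
```

The job is handed in: I raised the lever to the third notch, where it stood by itself, then set the aluminium hub cover home in the recess and brought the lever back down with the brake off; the tape roll, knife blank and bottle did not move.

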